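# Seat the grinder plates in their holder

### The job

Put the two steel grinder plates away in their wooden holder board: with the fingertips, push each plate across the top of the board until it drops flat into the round seat of its own size, the large plate into the large seat and the small plate into the small seat. Only slide them, never pick them up, and leave the timer, the cupcake and the teaspoon beside the board where they are.

Things in the scene. Friction and masses are not known exactly. Their poses are not given: they have to be found in the camera images.
- plate_board: Light wooden holder board fixed on the table, 200 (its x) x 230 (its y) x 18 mm high; origin at the centre of its underside, on the table top. Its flat top is 18 mm above the table and has no raised rim. Two round blind seats 8 mm deep with slightly bevelled mouths are sunk in its far half (+x of its frame); the plates start lying loose on the flat near half (-x), either one in front of either seat.
- large_seat (a point): Centre of the mouth of the large seat, level with the board's flat top: round recess of 74 mm diameter, 8 mm deep; at +45 mm x, +58 mm y in the board's frame. Axes as the board's.
- small_seat (a point): Centre of the mouth of the small seat, level with the board's flat top: round recess of 58 mm diameter, 8 mm deep; at +45 mm x, -58 mm y in the board's frame. Axes as the board's.
- large_plate: Loose large grinder plate: flat round steel disc with small dark holes, 70 mm diameter, 8 mm thick, about 0.17 kg; origin at the centre of its underside. It fits only the large seat, with 2 mm play all round, and then lies flush with the board's top.
- small_plate: Loose small grinder plate: flat round steel disc with small dark holes, 54 mm diameter, 8 mm thick, about 0.10 kg; origin at the centre of its underside. It fits the small seat with 2 mm play all round and then lies flush; it would also fall into the large seat, from which it cannot be pushed out again.
- timer: Bystander: white round kitchen timer with a red knob, 62 mm diameter, 44 mm high, standing loose on the table by the +y side of the board; origin at the centre of its underside. Leave it alone.
- cupcake: Bystander: brown sprinkled cupcake in a paper cup, 76 mm diameter, 67 mm high, standing loose on the table by the -y side of the board; origin at the centre of its underside. Leave it alone.
- spoon: Bystander: steel teaspoon, 130 x 26 x 11 mm, lying loose on the table beyond the board; origin at the centre of its underside. Leave it alone.
Mind the look-alikes: they are no part of the job. What is shaped like the large_plate but green or orange is not meant.

How it is judged:
At the end, for the whole second after the job is handed in: Each plate lies at rest and flat (within 0.06 rad) in the seat of its own size: its underside at least 6 mm below the board's top and its centre within 5 mm of the seat's centre (horizontal distance between large_plate and large_seat below 0.005 m and z of large_plate in the frame of large_seat below -0.006 m and angle between each of large_plate, small_plate's own z axis and vertical below 0.06 rad and horizontal distance between small_plate and small_seat below 0.005 m and z of small_plate in the frame of small_seat below -0.006 m and linear speed of each of large_plate, small_plate below 0.02 m/s); the robot touches nothing.
It fails at once if the large plate is lifted off the board (underside more than 8 mm above the board's top) (z of large_plate in the frame of large_seat above 0.008 m).
It fails at once if the small plate is lifted off the board (underside more than 8 mm above the board's top) (z of small_plate in the frame of small_seat above 0.008 m).
It fails at once if the timer is moved more than 15 mm (distance of timer from where it was at the start of the episode above 0.015 m).
It fails at once if the cupcake is moved more than 15 mm (distance of cupcake from where it was at the start of the episode above 0.015 m).
It fails at once if the teaspoon is moved more than 15 mm (distance of spoon from where it was at the start of the episode above 0.015 m).
It also fails if it takes over 72 s, if anything falls off the work surface, if the arm or the gripper's body presses on something with over 40 N, if the wrist force passes 120 N, or if a joint passes its speed limit or range.

### The arm

A 6-joint arm with a two-finger parallel gripper is mounted at the origin on a cart in front of the work surface, level with it; the furniture and walls round the work are solid. World frame = base frame: x ahead of the robot, y to its left, z up, the work surface at z = 0. Lengths are in m, angles in rad, forces in N, time in s.
With the tool pointing down it reaches from about 0.375 to 0.925 m from the base axis. Payload 5.7 kg.
Tool frame: the origin (TCP) lies midway between the tips of the shut fingers; the grasp point (between the pads) lies 19 mm behind it; z points along the fingers, y is the direction in which the jaws open and shut (so a half turn about z gives the same grasp; the last joint's range is limited). The gripper opens to 88 mm and grips with 3 to 60 N. Pads are 20 mm wide; open, the fingers measure 115 mm over their backs; the gripper's body (75 mm by 178 mm) begins 61 mm behind the grasp point.
Start: joints at [-1.387, 0.359, 1.51, -0, 1.272, -0.115], TCP at [0.177, -0.573, 0.223] pointing down, gripper open.
Joint ranges: [-2.97, 2.97], [-1.01, 2.36], [0.21, 2.38], [-0.96, 4.11], [0.2, 2.71], [-2.98, 2.98]. Speed limits (rad/s): [2.39, 2.39, 3.14, 3.14, 3.14, 3.14].

### API

Orientations are given as a 3x3 rotation matrix whose columns are the frame's x, y, z axes.
In Python, from bench import observe, read_camera, camera_model, hand_in, outline_of, tip_of gives the robot as it stands.
- The arm moves only by the tool arm_command, never from a script. Its argument "plan" is a list of rows, each an object with "xyz": the shift along the world's x, y, z in m, a list of three; "yaw": the turn about the world's z in rad; "gripper": the finger opening in m, from 0 to 0.0878. A call has 1 to 20 rows; each row is the pose to reach, as a shift and turn from the pose measured when the call began; what a row does not reach only later rows make up. A row lasts 1/12 s, in which the tool goes at most 41.7 mm and 7.16 degrees, less where a joint would pass 70% of its speed; a pose out of reach is approached as far as the arm can. A call with a gripper value outside its range is refused whole. The fingers move at their own pace and stop on an object; "force" is the grip in N (left out, the last holds). Time passes only in rows, so rows that repeat a pose let the fingers close. It gives the time, the measured TCP pose, the force and the opening at its end, in the units of the state.
- observe(): the state, without advancing time (a new reading comes with each control period).
- read_camera(name): name is "scene" or "top"; returns the picture (400x640x3 uint8, blue, green, red); there is no depth.
- camera_model(name): a dict with "fx", "fy", "cx", "cy" (pixels), "distortion" ([k1, k2, p1, p2, k3] as OpenCV has them; the pictures are not rectified), "R" (3x3) and "t" (3): a world point X has camera coordinates R X + t. Camera axes: x right, y down, z forward; pixel columns grow to the right and rows downward; lengths in m; the calibration is good to about 2 mm. A picture is of the moment at which its call begins. camera_model takes no time and is no camera call.
- hand_in(): hands the job in, once; it reports no verdict.
Trained networks look in the newest picture that a camera, given by its name, has taken for a name from the list of things; names that differ only in an ending like _2 or _b are one class to them, and where a whole thing is asked for, a point or a joint stands for the part that bears it (a point fixed in the world has none). Each returns a list of dicts, best first, with "confidence" (0 to 1); they miss things now and then, are a little off and sometimes report something else, mostly with a low value. They report only what shows in the picture. A call takes as long as a camera call. They do not tell look-alikes from the thing itself.
- outline_of(label, camera): "pixels" (400x640 bool, what is visible of it) and "pixel" ([row, column] in pixels, amid what is visible of it).
- tip_of(label, camera): "pixel" ([row, column] in pixels: a listed point, or the origin of a listed thing).
The state is a dict: "clock": time; "q": joint angles; "dq": joint speeds; "joint_torque": joint torques, N m; "position": TCP position; "ee_rot": TCP orientation; "ft_force": force on the tool from outside, world axes, zero at the start; "wrist_torque": the same for the moment, N m; "width": finger opening in m.
Only numpy, scipy, OpenCV 4.12 (cv2) and the standard library are available. Lean on these libraries where they do the work, as an engineer would, in place of code of your own. Each camera call takes 0.05 s, during which the arm holds its last target.

## Working session

There is one attempt and no reset: what is moved stays moved. The work goes in short steps, Python scripts to look and compute and a tool call to move; the robot and the scene stay as the last step left them, time stands still between calls to the robot, and variables do not carry over. Pictures are saved under pics/ and viewed, and the job is handed in when it is done.

Besides the shell and the picture viewer there is one more tool, called after "Call:" by a JSON object that holds its "name" and its "arguments". arm_command: Moves the arm, as the interface text tells. Its arguments: {"type":"object","properties":{"plan":{"type":"array","items":{"type":"object","properties":{"xyz":{"type":"array","items":{"type":"number"}},"yaw":{"type":"number"},"gripper":{"type":"number"}}}},"force":{"type":"number"}},"required":["plan"]}

```bash
mkdir -p pics; ls; python3 - <<'E'
from bench import *
import cv2
for n in("scene","top"):
    im=read_camera(n); cv2.imwrite(f"pics/{n}0.png",im)
    m=camera_model(n); print(n,m)
s=observe(); print(s["clock"],s["position"],s["ee_rot"],s["width"])
E
```

```text
pics
scene {'fx': 392.43663530023133, 'fy': 392.43663530023133, 'cx': 311.5413381812359, 'cy': 203.3757593187918, 'distortion': array([-0.02658975,  0.        ,  0.        ,  0.        ,  0.        ]), 'R': array([[ 0.85964936, -0.51087975, -0.00220481],
       [-0.33476838, -0.56003901, -0.75781689],
       [ 0.38591853,  0.65219491, -0.65246356]]), 't': array([-0.50177353,  0.22192543,  0.66267531])}
top {'fx': 412.6496278716059, 'fy': 412.6496278716059, 'cx': 316.96878204167, 'cy': 207.41663582029332, 'distortion': array([-0.02158832,  0.        ,  0.        ,  0.        ,  0.        ]), 'R': array([[ 0.00748587, -0.99991902,  0.01029151],
       [-0.99773451, -0.00815682, -0.06677802],
       [ 0.06685656, -0.0097683 , -0.99771478]]), 't': array([0.02572132, 0.56328544, 0.86391124])}
0.1 [ 0.17649294 -0.5727791   0.22189928] [[ 9.55696930e-01  2.94352333e-01 -2.87356469e-04]
 [ 2.94352394e-01 -9.55695501e-01  1.66657132e-03]
 [ 2.15933871e-04 -1.67732116e-03 -9.99998570e-01]] 0.08752098573153437
```

View pics/top0.png

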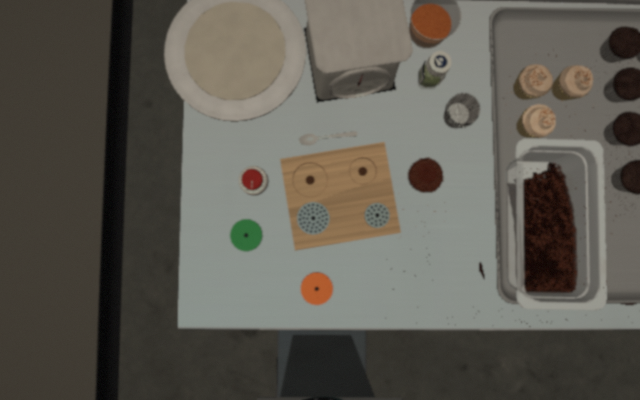

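View pics/scene0.png

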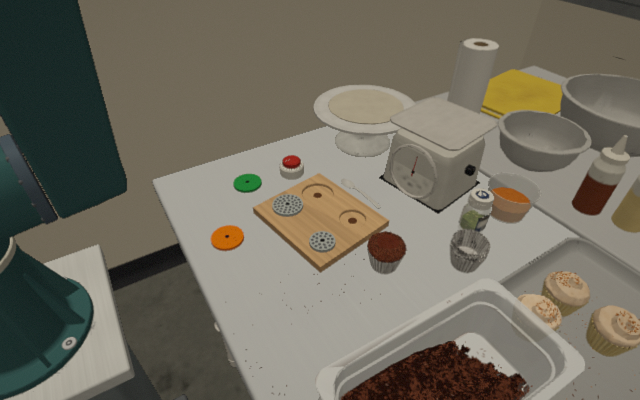

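The top view shows the board, with corners at about (282,158), (384,143), (400,232) and (296,250) as column,row. The large plate is at (313,218) and the small one at (377,215), each roughly in front of its own seat: large (310,180), small (362,171). The look-alikes (green and orange) are off the board.

```bash
cat > h.py <<'E'
from bench import *
import numpy as np, cv2
from scipy.optimize import least_squares
def ray(n,px,z):
    m=camera_model(n);K=np.array([[m['fx'],0,m['cx']],[0,m['fy'],m['cy']],[0,0,1]])
    p=np.asarray(px,float).reshape(-1,1,2)
    u=cv2.undistortPoints(p,K,m['distortion'])[:,0]
    R=m['R'];c=-R.T@m['t']; d=np.c_[u,np.ones(len(u))]@R
    return c+d*((z-c[2])/d[:,2])[:,None]
def proj(n,X):
    m=camera_model(n);K=np.array([[m['fx'],0,m['cx']],[0,m['fy'],m['cy']],[0,0,1]])
    return cv2.projectPoints(np.asarray(X,float).reshape(-1,1,3),cv2.Rodrigues(m['R'])[0],m['t'],K,m['distortion'])[0][:,0]
def board2w(b,p):
    c,s=np.cos(b[2]),np.sin(b[2]);p=np.asarray(p,float)
    return np.array([b[0]+c*p[0]-s*p[1],b[1]+s*p[0]+c*p[1]])
def blob(n,label,z):
    o=outline_of(label,n); out=[]
    for d in o[:4]:
        m=d['pixels'].astype(np.uint8)
        cs=max(cv2.findContours(m,cv2.RETR_EXTERNAL,cv2.CHAIN_APPROX_NONE)[0],key=cv2.contourArea)[:,0]
        w=ray(n,cs,z)[:,:2]
        (cx,cy),(a,b),t=cv2.fitEllipse(w.astype(np.float32)*1000) if len(w)>5 else ((0,0),(0,0),0)
        out.append((round(d['confidence'],2),round(cx,1),round(cy,1),round(a,1),round(b,1)))
    return out
E
python3 - <<'E'
from h import *
for n in("top","scene"):
    read_camera(n)
    o=outline_of("plate_board",n)
    m=o[0]['pixels'].astype(np.uint8); m=cv2.morphologyEx(m,cv2.MORPH_CLOSE,np.ones((5,5)))
    c=max(cv2.findContours(m,cv2.RETR_EXTERNAL,cv2.CHAIN_APPROX_NONE)[0],key=cv2.contourArea)
    w=ray(n,c[:,0],0.018)[:,:2]
    r=cv2.minAreaRect((w*1000).astype(np.float32)); print(n,o[0]['confidence'],r, cv2.boxPoints(r).tolist())
    for l,z in (("large_plate",.026),("small_plate",.026),("timer",.03),("cupcake",.05),("spoon",.005)): print(l,blob(n,l,z))
    for l in("large_seat","small_seat"): 
        t=tip_of(l,n); print(l,[(d['confidence'],ray(n,[d['pixel'][::-1]],.018)[0]) for d in t[:2]])
    for l in("large_plate","small_plate"): 
        t=tip_of(l,n); print(l,[(d['confidence'],ray(n,[d['pixel'][::-1]],.018)[0]) for d in t[:3]])
E
```

```text
top 0.87 ((589.71875, -17.711395263671875), (200.28048706054688, 229.9490966796875), 9.995007514953613) [[471.1430969238281, 78.13758850097656], [511.0536193847656, -148.321533203125], [708.29443359375, -113.56037902832031], [668.3839111328125, 112.89874267578125]]
large_plate [(0.97, 503.3, 178.8, 64.0, 68.2), (0.7, 393.3, 30.6, 65.8, 68.4), (0.6, 540.3, 40.1, 65.7, 68.7)]
small_plate [(0.76, 546.9, -96.0, 46.9, 51.1)]
timer [(0.92, 618.8, 165.6, 57.9, 60.2)]
cupcake [(0.85, 629.1, -193.8, 67.4, 73.3)]
spoon [(0.65, 718.6, 18.1, 24.0, 132.3)]
large_seat [(0.9, array([0.62356849, 0.04706772, 0.018     ]))]
small_seat [(0.84, array([ 0.63807129, -0.06834768,  0.018     ])), (0.19, array([0.61838076, 0.17221994, 0.018     ]))]
large_plate [(0.89, array([0.39292685, 0.03385984, 0.018     ])), (0.64, array([0.50643111, 0.18040495, 0.018     ])), (0.58, array([0.54191944, 0.03310492, 0.018     ]))]
small_plate [(0.78, array([ 0.54914896, -0.09580674,  0.018     ]))]
scene 0.75 ((588.0071411132812, -25.761489868164062), (210.867919921875, 241.3935546875), 10.185123443603516) [[462.89193725
[... 178 characters left out ...]
7, 65.2, 70.8), (0.7, 495.7, 153.4, 66.6, 72.3), (0.58, 540.0, 33.2, 68.0, 76.1)]
small_plate [(0.72, 710.3, -48.3, 12.2, 68.2), (0.71, 547.8, -102.5, 54.1, 58.8)]
timer [(0.98, 615.0, 150.5, 62.5, 106.0)]
cupcake [(0.92, 626.1, -202.7, 72.3, 110.2), (0.36, 571.6, -62.3, 226.5, 252.7)]
spoon [(0.44, 718.4, 9.3, 22.0, 142.1)]
large_seat [(0.85, array([0.62885942, 0.05159631, 0.018     ]))]
small_seat [(0.85, array([ 0.64689975, -0.06937617,  0.018     ]))]
large_plate [(0.66, array([0.49681403, 0.14840794, 0.018     ])), (0.62, array([0.38494579, 0.02227399, 0.018     ])), (0.56, array([0.53817215, 0.04486338, 0.018     ]))]
small_plate [(0.59, array([ 0.54854247, -0.10273122,  0.018     ]))]
```

```bash
cat > ov.py <<'E'
from h import *
import sys
def overlay(fn,b,L,S,n="top",crop=(260,130,160,130),im=None):
    if im is None: im=read_camera(n)
    x,y,w,h=crop;k=5
    c=cv2.resize(im[y:y+h,x:x+w],None,fx=k,fy=k,interpolation=cv2.INTER_CUBIC)
    c=cv2.convertScaleAbs(c,alpha=1.3)
    t=np.linspace(0,2*np.pi,90)
    def dr(X,col):
        p=(proj(n,X)-[x,y]+.5)*k-.5
        cv2.polylines(c,[p.astype(np.int32)],True,col,1)
    z=.018
    dr([[*board2w(b,q),z] for q in((-.1,-.115),(.1,-.115),(.1,.115),(-.1,.115))],(0,0,255))
    for q,r in(((.045,.058),.037),((.045,-.058),.029)):
        a=board2w(b,q); dr([[a[0]+r*np.cos(i),a[1]+r*np.sin(i),z] for i in t],(255,0,0))
    for a,r in((L,.035),(S,.027)):
        dr([[a[0]+r*np.cos(i),a[1]+r*np.sin(i),.026] for i in t],(0,255,0))
    cv2.imwrite(fn,c)
E
python3 - <<'E'
from ov import *
overlay("pics/ov1.png",(.5897,-.0177,np.radians(10)),(.5403,.0401),(.5469,-.096))
overlay("pics/ov1s.png",(.5897,-.0177,np.radians(10)),(.5403,.0401),(.5469,-.096),"scene",(245,165,150,110))
E
```

```text
(no output)
```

View pics/ov1.png

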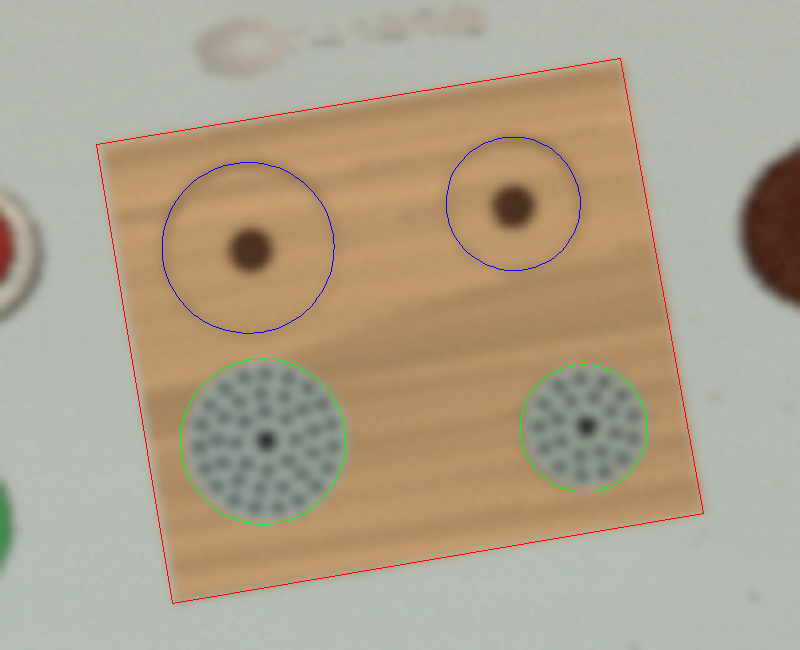

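View pics/ov1s.png

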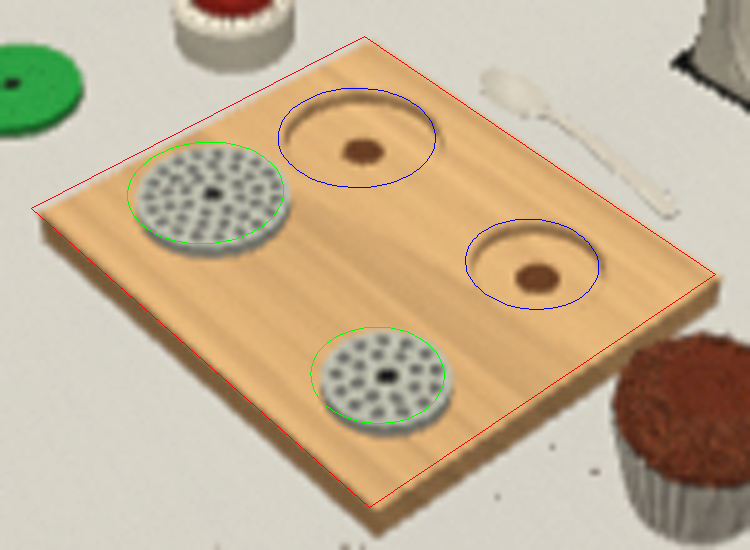

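The top-view overlay fits the board, seats and plates closely. The scene camera is shifted about 4 mm, so I'll check the true offset against the arm itself. First I'll move behind the large plate.

Call:
{"name": "arm_command", "arguments": {"plan": [{"xyz":[0.02,0.038,0],"yaw":-0.01,"gripper":0.04},{"xyz":[0.04,0.076,0],"yaw":-0.03,"gripper":0.04},{"xyz":[0.306,0.608,0],"yaw":-0.213,"gripper":0.04},{"xyz":[0.306,0.608,0],"yaw":-0.213,"gripper":0.04},{"xyz":[0.306,0.608,0],"yaw":-0.213,"gripper":0.04},{"xyz":[0.306,0.608,0],"yaw":-0.213,"gripper":0.04},{"xyz":[0.306,0.608,0],"yaw":-0.213,"gripper":0.04},{"xyz":[0.306,0.608,0],"yaw":-0.213,"gripper":0.04},{"xyz":[0.306,0.608,0],"yaw":-0.213,"gripper":0.04},{"xyz":[0.306,0.608,0],"yaw":-0.213,"gripper":0.04},{"xyz":[0.306,0.608,0],"yaw":-0.213,"gripper":0.04},{"xyz":[0.306,0.608,0],"yaw":-0.213,"gripper":0.04},{"xyz":[0.306,0.608,0],"yaw":-0.213,"gripper":0.04},{"xyz":[0.306,0.608,0],"yaw":-0.213,"gripper":0.04},{"xyz":[0.306,0.608,0],"yaw":-0.213,"gripper":0.04},{"xyz":[0.306,0.608,0],"yaw":-0.213,"gripper":0.04},{"xyz":[0.306,0.608,0],"yaw":-0.213,"gripper":0.04},{"xyz":[0.306,0.608,-0.04],"yaw":-0.213,"gripper":0.04},{"xyz":[0.306,0.608,-0.08],"yaw":-0.213,"gripper":0.04},{"xyz":[0.306,0.608,-0.12],"yaw":-0.213,"gripper":0.04}]}}

```text
clock: 2.97
position: [0.4838, 0.0353, 0.1022]
ee_rot: [[0.996, 0.087, 0.004], [0.087, -0.996, -0.0], [0.004, 0.0, -1.0]]
ft_force: [1.2, 0.1, -0.9]
width: 0.0399
```

Call:
{"name": "arm_command", "arguments": {"plan": [{"xyz":[-0.001,0,-0.03]},{"xyz":[-0.001,0,-0.065]},{"xyz":[-0.001,0,-0.072]},{"xyz":[-0.001,0,-0.072]},{"xyz":[-0.001,0,-0.072]}]}}

```text
invalid input
```

```bash
python3 - <<'E'
from ov import *
s=observe();print(s["clock"],s["position"],s["width"],s["ft_force"])
p=s["position"];R=s["ee_rot"]
for n,cr in(("top",(260,130,160,130)),("scene",(225,130,170,145))):
    im=read_camera(n).copy()
    big=cv2.resize(im,None,fx=5,fy=5,interpolation=cv2.INTER_CUBIC)
    # tips: inner edge corners
    for sy in(-1,1):
        q=[p+R@np.array([sx*.01,sy*y,0]) for sx,y in((-1,.02),(1,.02),(1,.0335),(-1,.0335))]
        cv2.polylines(big,[((proj(n,q)+.5)*5-.5).astype(np.int32)],True,(0,0,255),1)
    x,y,w,h=cr; cv2.imwrite(f"pics/tip_{n}.png",big[y*5:(y+h)*5,x*5:(x+w)*5][:600,:800])
E
```

```text
2.9667 [0.48384621 0.03531238 0.10219524] 0.039884222826146516 [ 1.24582265  0.08829277 -0.86418406]
```

View pics/tip_top.png

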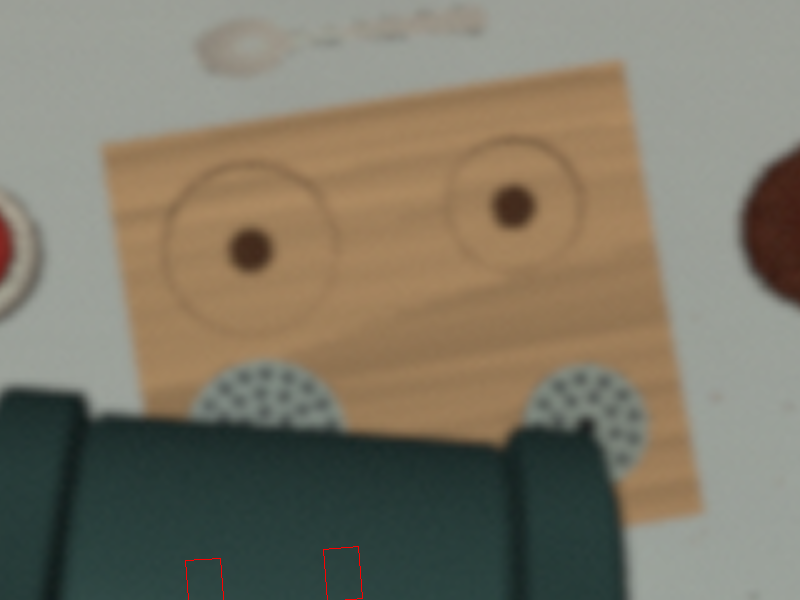

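View pics/tip_scene.png

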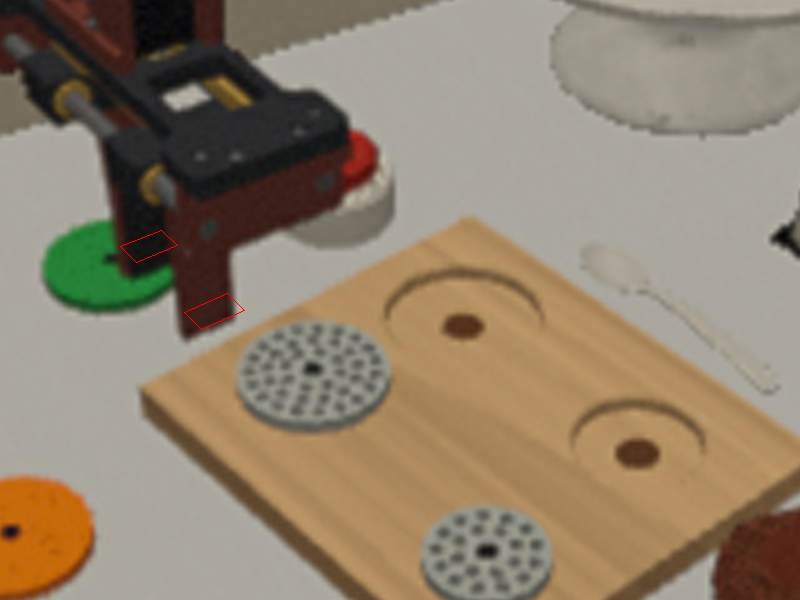

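Call:
{"name": "arm_command", "arguments": {"plan": [{"xyz":[-0.003,0,-0.03],"yaw":0,"gripper":0.04},{"xyz":[-0.003,0,-0.06],"yaw":0,"gripper":0.04},{"xyz":[-0.003,0,-0.08],"yaw":0,"gripper":0.04},{"xyz":[-0.003,0,-0.08],"yaw":0,"gripper":0.04},{"xyz":[-0.003,0,-0.08],"yaw":0,"gripper":0.04}]}}

```text
clock: 3.48
position: [0.4762, 0.0349, 0.0195]
ee_rot: [[0.996, 0.086, -0.01], [0.086, -0.996, 0.001], [-0.01, -0.002, -1.0]]
ft_force: [-0.5, 1.2, 0.5]
width: 0.04
```

```bash
cat > tip.py <<'E'
from ov import *
def tips(tag,ns=(("scene",(225,130,160,120)),)):
    s=observe();print(s["clock"],s["position"],s["width"],s["ft_force"])
    p=s["position"];R=s["ee_rot"];w=s["width"]/2
    for n,cr in ns:
        im=read_camera(n).copy()
        big=cv2.resize(im,None,fx=5,fy=5,interpolation=cv2.INTER_CUBIC)
        for sy in(-1,1):
            q=[p+R@np.array([sx*.01,sy*y,0]) for sx,y in((-1,w),(1,w),(1,w+.0135),(-1,w+.0135))]
            cv2.polylines(big,[((proj(n,q)+.5)*5-.5).astype(np.int32)],True,(0,0,255),1)
        x,y,ww,h=cr; cv2.imwrite(f"pics/{tag}_{n}.png",big[y*5:(y+h)*5,x*5:(x+ww)*5])
E
python3 -c "
from tip import *
tips('a')"
```

```text
3.4833 [0.47617661 0.03489845 0.01945869] 0.039976429266936786 [-0.47206244  1.15462981  0.54369287]
```

View pics/a_scene.png

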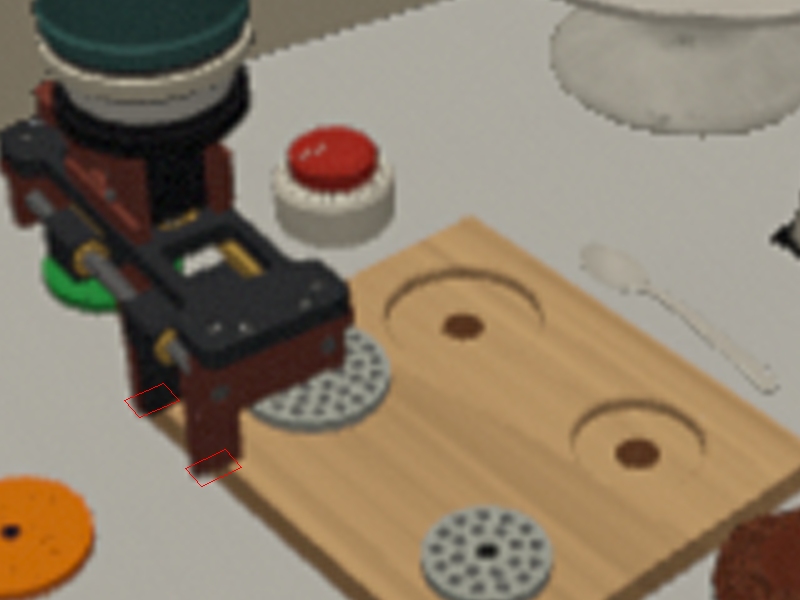

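```bash
python3 - <<'E'
from h import *
P=np.array([(366,46),(722,279),(376,513),(42,214)],float)
px=(P+.5)/5-.5+[245,165]
w=ray("scene",px,.018)[:,:2]*1000
print(w, w.mean(0), cv2.minAreaRect(w.astype(np.float32)))
# holes centre of plates in scene/top : large (213,193), small (387,376); seats dark hole at seat floor z=.010: (363,151),(537,278)
for n,l in(("scene",[(213,193,.026),(387,376,.026),(363,151,.010),(537,278,.010)]),("top",[(266,440,.026),(587,427,.026),(250,250,.010),(512,206,.010)])):
    o=[245,165] if n=="scene" else [260,130]
    for a,b,z in l: print(n,ray(n,[[(a+.5)/5-.5+o[0],(b+.5)/5-.5+o[1]]],z)[0]*1000)
E
```

```text
[[ 664.82554788  105.94705011]
 [ 708.78024997 -117.51284479]
 [ 511.85920615 -151.84894136]
 [ 473.85225459   72.51887084]] [589.82931465 -22.7239663 ] ((590.7643432617188, -22.528671264648438), (199.8921356201172, 227.68873596191406), 9.890925407409668)
scene [542.56183982  37.46809342  26.        ]
scene [549.56972633 -98.92779353  26.        ]
scene [625.88015293  44.778629    10.        ]
scene [645.81259622 -69.17939413  10.        ]
top [540.89475072  38.86832391  26.        ]
top [547.4863799  -97.34887116  26.        ]
top [624.0036687  46.4866679  10.       ]
top [644.31586784 -67.35975168  10.        ]
```

Call:
{"name": "arm_command", "arguments": {"plan": [{"xyz":[0.002,-0.0025,0.0015],"yaw":0.003,"gripper":0.04},{"xyz":[0.004,-0.002,0.0015],"yaw":0.003,"gripper":0.04},{"xyz":[0.004,-0.002,0.0015],"yaw":0.003,"gripper":0.04},{"xyz":[0.004,-0.002,0.0015],"yaw":0.003,"gripper":0.04}]}}

```text
clock: 3.87
position: [0.4813, 0.0327, 0.0218]
ee_rot: [[0.996, 0.089, -0.007], [0.089, -0.996, 0.001], [-0.007, -0.001, -1.0]]
ft_force: [0.2, -0.1, 0.1]
width: 0.0398
```

```bash
python3 -c "
from tip import *
tips('b')"
```

```text
3.8667 [0.48126783 0.03274669 0.02182289] 0.039774108413729796 [ 0.16354304 -0.14474905  0.12046596]
```

View pics/b_scene.png

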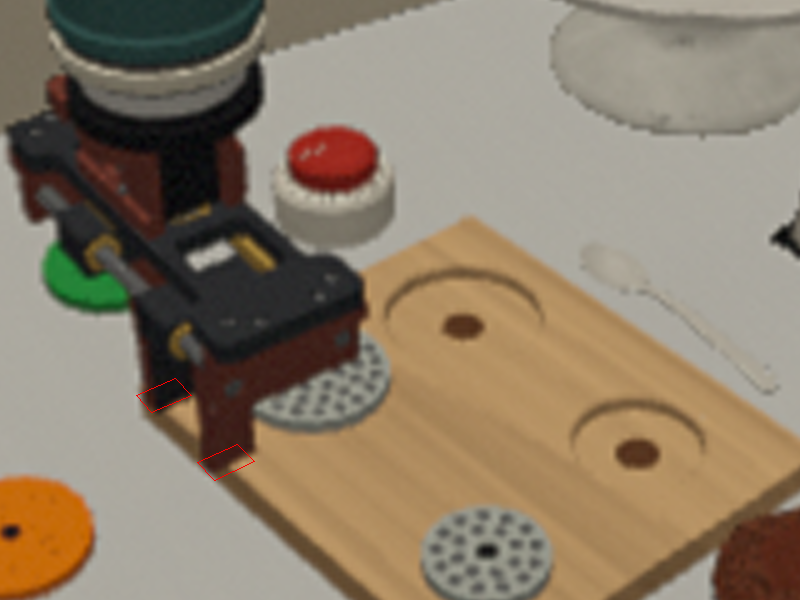

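Call:
{"name": "arm_command", "arguments": {"plan": [{"xyz":[0.006,0.0005,0],"yaw":0,"gripper":0.04},{"xyz":[0.012,0.001,0],"yaw":0,"gripper":0.04},{"xyz":[0.018,0.0016,0],"yaw":0,"gripper":0.04},{"xyz":[0.023,0.002,0],"yaw":0,"gripper":0.04},{"xyz":[0.028,0.0025,0],"yaw":0,"gripper":0.04},{"xyz":[0.033,0.003,0],"yaw":0,"gripper":0.04},{"xyz":[0.038,0.0034,0],"yaw":0,"gripper":0.04},{"xyz":[0.043,0.0038,0],"yaw":0,"gripper":0.04},{"xyz":[0.048,0.0043,0],"yaw":0,"gripper":0.04},{"xyz":[0.053,0.0047,0],"yaw":0,"gripper":0.04},{"xyz":[0.056,0.005,0],"yaw":0,"gripper":0.04},{"xyz":[0.058,0.0052,0],"yaw":0,"gripper":0.04},{"xyz":[0.058,0.0052,0],"yaw":0,"gripper":0.04}]}}

```text
clock: 5.0
position: [0.5397, 0.038, 0.0216]
ee_rot: [[0.996, 0.089, -0.007], [0.089, -0.996, 0.001], [-0.007, -0.001, -1.0]]
ft_force: [0.1, 0.5, -0.9]
width: 0.0401
```

```bash
python3 -c "
from tip import *
tips('c',(('scene',(245,130,160,120)),('top',(260,130,160,120))))"
```

```text
5.0 [0.53971705 0.03799342 0.02160223] 0.040101273691775206 [ 0.08659756  0.48336777 -0.89031896]
```

View pics/c_scene.png

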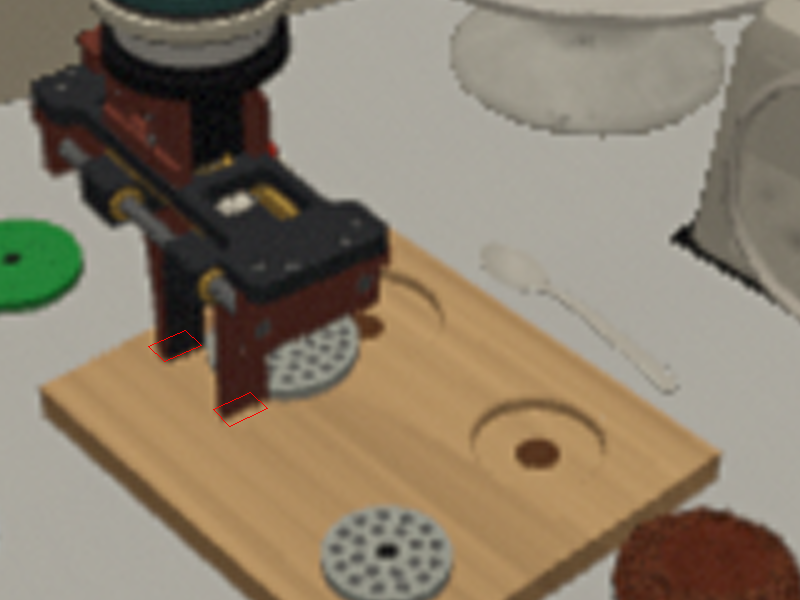

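View pics/c_top.png

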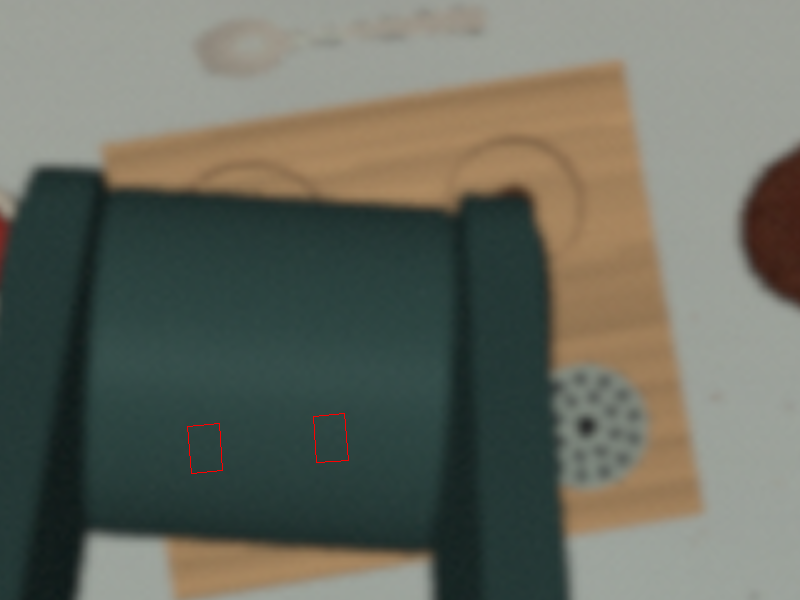

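Call:
{"name": "arm_command", "arguments": {"plan": [{"xyz":[-0.02,-0.0018,0],"yaw":0,"gripper":0.04},{"xyz":[-0.05,-0.0045,0.002],"yaw":0,"gripper":0.04},{"xyz":[-0.07,-0.006,0.02],"yaw":0,"gripper":0.04},{"xyz":[-0.07,-0.006,0.04],"yaw":0,"gripper":0.04}]}}

```text
clock: 5.43
position: [0.4616, 0.0323, 0.0604]
ee_rot: [[0.996, 0.089, -0.017], [0.089, -0.996, 0.001], [-0.017, -0.003, -1.0]]
ft_force: [0.2, -0.0, -0.9]
width: 0.0402
```

```bash
python3 -c "
from tip import *
tips('d',(('scene',(245,130,160,120)),))"
```

```text
5.4333 [0.46159729 0.03232617 0.06038118] 0.04024289641873729 [ 0.21279261 -0.02531809 -0.90658344]
```

View pics/d_scene.png

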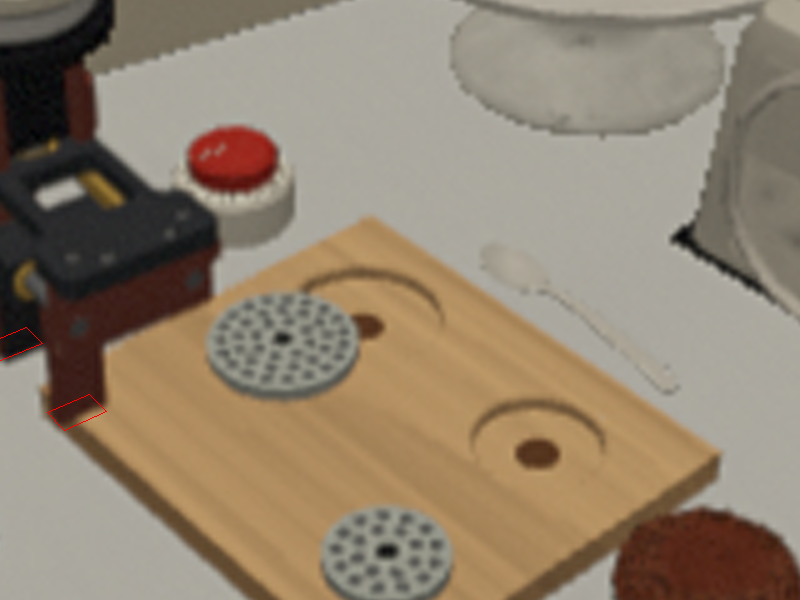

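```bash
python3 - <<'E'
from h import *
for a,b,z in((282.5,338,.026),(366,325.5,.010)):
    print(ray("scene",[[(a+.5)/5-.5+245,(b+.5)/5-.5+130]],z)[0]*1000)
E
```

```text
[579.66924982  39.74273612  26.        ]
[627.2901282   44.36852638  10.        ]
```

Call:
{"name": "arm_command", "arguments": {"plan": [{"xyz":[0.012,0.0005,0],"yaw":0.026,"gripper":0.04},{"xyz":[0.03,0.001,-0.02],"yaw":0.026,"gripper":0.04},{"xyz":[0.045,0.001,-0.037],"yaw":0.026,"gripper":0.04},{"xyz":[0.048,0.0012,-0.039],"yaw":0.026,"gripper":0.04},{"xyz":[0.048,0.0012,-0.039],"yaw":0.026,"gripper":0.04},{"xyz":[0.048,0.0012,-0.039],"yaw":0.026,"gripper":0.04}]}}

```text
clock: 5.98
position: [0.515, 0.0334, 0.025]
ee_rot: [[0.993, 0.115, -0.009], [0.115, -0.993, 0.001], [-0.009, -0.002, -1.0]]
ft_force: [-0.6, 0.4, 1.1]
width: 0.0399
```

Call:
{"name": "arm_command", "arguments": {"plan": [{"xyz":[0.004,0.0012,-0.003],"yaw":0,"gripper":0.04},{"xyz":[0.01,0.0019,-0.0035],"yaw":0,"gripper":0.04},{"xyz":[0.016,0.0026,-0.0035],"yaw":0,"gripper":0.04},{"xyz":[0.021,0.0031,-0.0035],"yaw":0,"gripper":0.04},{"xyz":[0.025,0.0036,-0.0035],"yaw":0,"gripper":0.04},{"xyz":[0.029,0.0041,-0.0035],"yaw":0,"gripper":0.04},{"xyz":[0.033,0.0045,-0.0035],"yaw":0,"gripper":0.04},{"xyz":[0.037,0.005,-0.0035],"yaw":0,"gripper":0.04},{"xyz":[0.041,0.0055,-0.0035],"yaw":0,"gripper":0.04},{"xyz":[0.045,0.0059,-0.0035],"yaw":0,"gripper":0.04},{"xyz":[0.049,0.0064,-0.0035],"yaw":0,"gripper":0.04},{"xyz":[0.053,0.0068,-0.0035],"yaw":0,"gripper":0.04},{"xyz":[0.057,0.0073,-0.0035],"yaw":0,"gripper":0.04},{"xyz":[0.061,0.0078,-0.0035],"yaw":0,"gripper":0.04},{"xyz":[0.064,0.0081,-0.0035],"yaw":0,"gripper":0.04},{"xyz":[0.067,0.0085,-0.0035],"yaw":0,"gripper":0.04},{"xyz":[0.069,0.0087,-0.0035],"yaw":0,"gripper":0.04},{"xyz":[0.069,0.0087,-0.0035],"yaw":0,"gripper":0.04}]}}

```text
clock: 7.48
position: [0.5857, 0.0421, 0.0217]
ee_rot: [[0.993, 0.115, -0.007], [0.115, -0.993, 0.001], [-0.006, -0.001, -1.0]]
ft_force: [0.3, 0.3, 0.2]
width: 0.04
```

```bash
python3 -c "
from tip import *
tips('e',(('scene',(245,130,160,120)),))"
```

```text
7.4833 [0.58570603 0.04206203 0.02166924] 0.03995831520000185 [0.26362233 0.32194398 0.17361684]
```

View pics/e_scene.png

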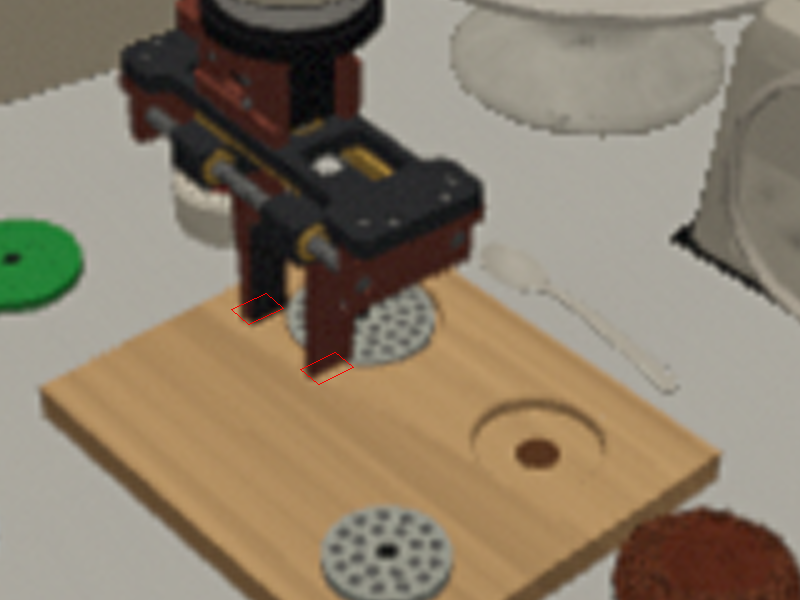

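The large plate seems flush in its seat, at about (365,325) in the crop with no side wall showing. I'll retreat and go round behind the small plate.

Call:
{"name": "arm_command", "arguments": {"plan": [{"xyz":[-0.02,-0.0023,0.003],"yaw":0,"gripper":0.04},{"xyz":[-0.04,-0.006,0.04],"yaw":0,"gripper":0.03},{"xyz":[-0.06,-0.03,0.075],"yaw":0.06,"gripper":0.03},{"xyz":[-0.075,-0.065,0.08],"yaw":0.12,"gripper":0.03},{"xyz":[-0.09,-0.1,0.08],"yaw":0.18,"gripper":0.03},{"xyz":[-0.094,-0.135,0.08],"yaw":0.18,"gripper":0.03},{"xyz":[-0.094,-0.155,0.07],"yaw":0.18,"gripper":0.03},{"xyz":[-0.094,-0.155,0.04],"yaw":0.18,"gripper":0.03},{"xyz":[-0.094,-0.155,0.01],"yaw":0.18,"gripper":0.03},{"xyz":[-0.094,-0.155,0.003],"yaw":0.18,"gripper":0.03},{"xyz":[-0.094,-0.155,0.001],"yaw":0.18,"gripper":0.03},{"xyz":[-0.094,-0.155,0.0],"yaw":0.18,"gripper":0.03},{"xyz":[-0.094,-0.155,0.0],"yaw":0.18,"gripper":0.03},{"xyz":[-0.094,-0.155,0.0],"yaw":0.18,"gripper":0.03}]}}

```text
clock: 8.7
position: [0.4924, -0.113, 0.0229]
ee_rot: [[0.957, 0.292, -0.005], [0.292, -0.957, -0.002], [-0.005, 0.0, -1.0]]
ft_force: [0.6, -0.4, -0.6]
width: 0.0301
```

```bash
python3 -c "
from tip import *
tips('f',(('scene',(245,130,160,120)),('top',(260,130,160,120))))"
```

```text
8.7 [ 0.49240932 -0.1129688   0.02285132] 0.03012233695130573 [ 0.63252425 -0.44790117 -0.62397387]
```

View pics/f_scene.png

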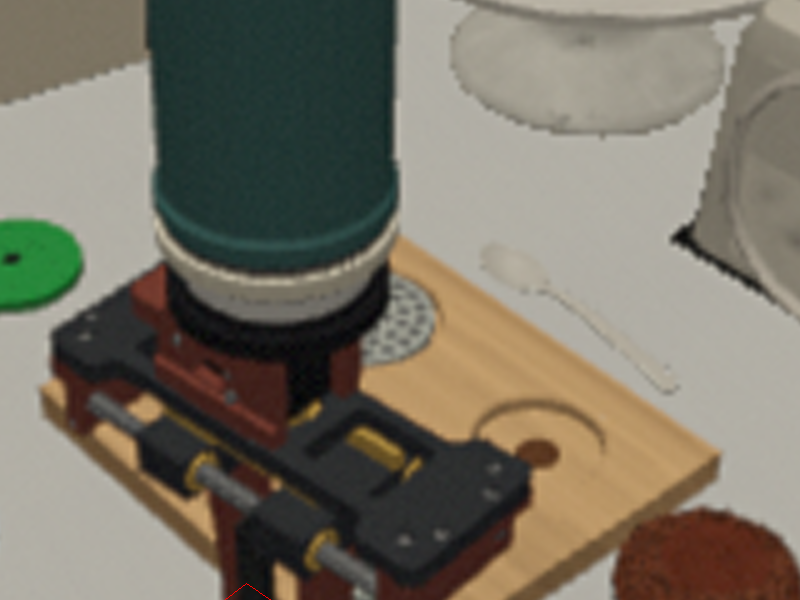

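View pics/f_top.png

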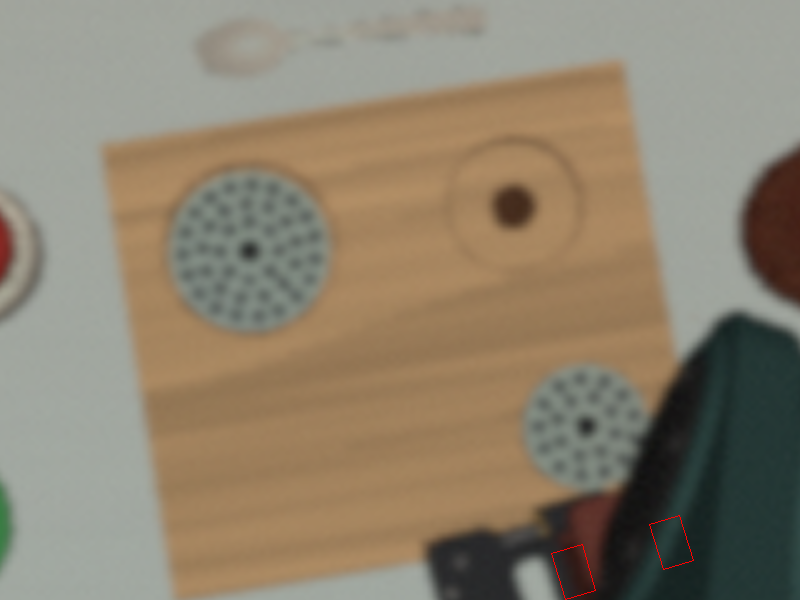

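The top view shows the large plate centred in its seat, its hole at (250,250) in the crop where the seat's hole was. Now I'll push the small plate.

Call:
{"name": "arm_command", "arguments": {"plan": [{"xyz":[0.01,0.003,-0.001],"yaw":0,"gripper":0.03},{"xyz":[0.018,0.0053,-0.0013],"yaw":0,"gripper":0.03},{"xyz":[0.024,0.0071,-0.0013],"yaw":0,"gripper":0.03},{"xyz":[0.03,0.0089,-0.0013],"yaw":0,"gripper":0.03},{"xyz":[0.036,0.0107,-0.0013],"yaw":0,"gripper":0.03},{"xyz":[0.042,0.0125,-0.0013],"yaw":0,"gripper":0.03},{"xyz":[0.048,0.0144,-0.0013],"yaw":0,"gripper":0.03},{"xyz":[0.054,0.0162,-0.0013],"yaw":0,"gripper":0.03},{"xyz":[0.06,0.018,-0.0013],"yaw":0,"gripper":0.03},{"xyz":[0.065,0.0195,-0.0013],"yaw":0,"gripper":0.03},{"xyz":[0.07,0.021,-0.0013],"yaw":0,"gripper":0.03},{"xyz":[0.075,0.0225,-0.0013],"yaw":0,"gripper":0.03},{"xyz":[0.08,0.0241,-0.0013],"yaw":0,"gripper":0.03},{"xyz":[0.084,0.0253,-0.0013],"yaw":0,"gripper":0.03},{"xyz":[0.088,0.0265,-0.0013],"yaw":0,"gripper":0.03},{"xyz":[0.092,0.0278,-0.0013],"yaw":0,"gripper":0.03},{"xyz":[0.096,0.029,-0.0013],"yaw":0,"gripper":0.03},{"xyz":[0.1,0.0302,-0.0013],"yaw":0,"gripper":0.03},{"xyz":[0.1,0.0302,-0.0013],"yaw":0,"gripper":0.03}]}}

```text
clock: 10.38
position: [0.5935, -0.0826, 0.0216]
ee_rot: [[0.957, 0.292, -0.003], [0.292, -0.957, -0.002], [-0.004, 0.0, -1.0]]
ft_force: [-0.6, -0.7, 0.7]
width: 0.0298
```

```bash
python3 -c "
from tip import *
tips('g',(('scene',(265,150,160,120)),))"
```

```text
10.3833 [ 0.59354757 -0.08264421  0.02156498] 0.0297755778230782 [-0.62223996 -0.69190596  0.65241197]
```

View pics/g_scene.png

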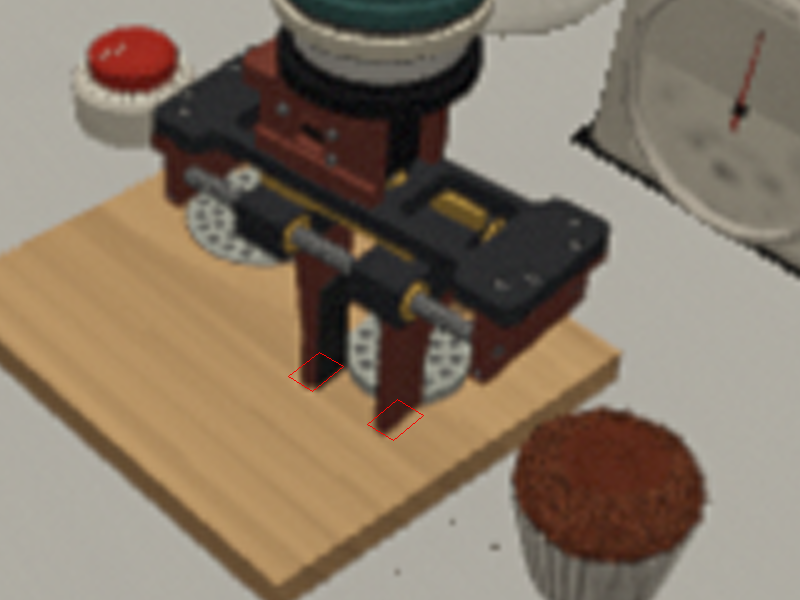

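The small plate is between the fingers at about (415,355) in the crop, partly over its seat. I'll finish the push.

Call:
{"name": "arm_command", "arguments": {"plan": [{"xyz":[0.004,0.0012,0],"yaw":0,"gripper":0.03},{"xyz":[0.007,0.0021,0],"yaw":0,"gripper":0.03},{"xyz":[0.01,0.003,0],"yaw":0,"gripper":0.03},{"xyz":[0.013,0.0039,0],"yaw":0,"gripper":0.03},{"xyz":[0.016,0.0049,0],"yaw":0,"gripper":0.03},{"xyz":[0.018,0.0055,0],"yaw":0,"gripper":0.03},{"xyz":[0.0195,0.0059,0],"yaw":0,"gripper":0.03},{"xyz":[0.0195,0.0059,0],"yaw":0,"gripper":0.03}]}}

```text
clock: 11.1
position: [0.6134, -0.0767, 0.0215]
ee_rot: [[0.956, 0.292, -0.003], [0.292, -0.956, -0.002], [-0.003, 0.001, -1.0]]
ft_force: [-0.1, 0.1, -0.2]
width: 0.03
```

```bash
python3 -c "
from tip import *
tips('h',(('scene',(265,150,160,120)),))"
```

```text
11.1 [ 0.61343612 -0.07667561  0.02154523] 0.029962141473521324 [-0.14597136  0.09061028 -0.15888762]
```

View pics/h_scene.png

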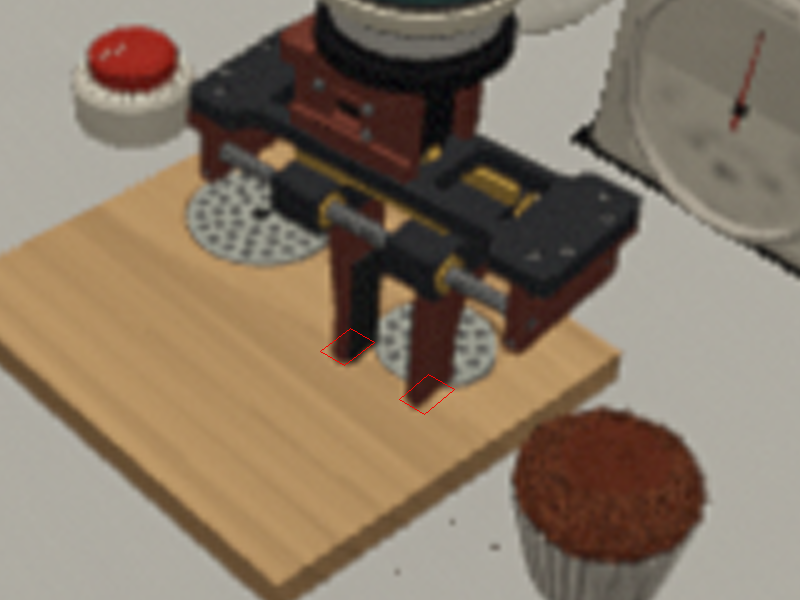

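Call:
{"name": "arm_command", "arguments": {"plan": [{"xyz":[-0.02,-0.006,0.003],"yaw":0,"gripper":0.03},{"xyz":[-0.04,-0.012,0.04],"yaw":0,"gripper":0.03},{"xyz":[-0.06,-0.02,0.08],"yaw":0,"gripper":0.03},{"xyz":[-0.08,-0.05,0.12],"yaw":0,"gripper":0.03},{"xyz":[-0.1,-0.08,0.15],"yaw":0,"gripper":0.03},{"xyz":[-0.12,-0.11,0.17],"yaw":0,"gripper":0.03},{"xyz":[-0.14,-0.14,0.17],"yaw":0,"gripper":0.03},{"xyz":[-0.16,-0.17,0.17],"yaw":0,"gripper":0.03},{"xyz":[-0.17,-0.2,0.17],"yaw":0,"gripper":0.03},{"xyz":[-0.18,-0.23,0.17],"yaw":0,"gripper":0.03},{"xyz":[-0.18,-0.23,0.17],"yaw":0,"gripper":0.03},{"xyz":[-0.18,-0.23,0.17],"yaw":0,"gripper":0.03}]}}

```text
clock: 12.15
position: [0.4325, -0.3081, 0.1916]
ee_rot: [[0.958, 0.288, -0.003], [0.288, -0.958, -0.002], [-0.003, 0.001, -1.0]]
ft_force: [0.1, -0.2, -0.1]
width: 0.0302
```

```bash
python3 -c "
from tip import *
overlay('pics/fin_top.png',(.5897,-.0177,np.radians(10)),(0,0),(0,0))
tips('fin',(('scene',(245,130,160,120)),))
read_camera('top')
for l,z in (('timer',.03),('cupcake',.05),('spoon',.005)): print(l,blob('top',l,z))
for l in ('large_plate','small_plate'):print(l,blob('top',l,.018))
"
```

```text
12.2 [ 0.43279029 -0.30674931  0.19142457] 0.029950301945778173 [ 0.06268115  0.6092811  -0.64648089]
timer [(0.93, 619.2, 166.7, 57.4, 61.6), (0.46, 588.8, -17.4, 227.7, 267.2)]
cupcake [(0.62, 630.5, -193.4, 70.0, 75.1)]
spoon []
large_plate [(0.85, 622.1, 48.2, 66.1, 67.9), (0.77, 503.3, 180.1, 62.5, 63.7), (0.64, 392.1, 31.8, 68.4, 68.8)]
small_plate [(0.96, 642.0, -66.0, 52.0, 52.6), (0.46, 620.8, 167.7, 59.7, 62.9)]
```

View pics/fin_top.png

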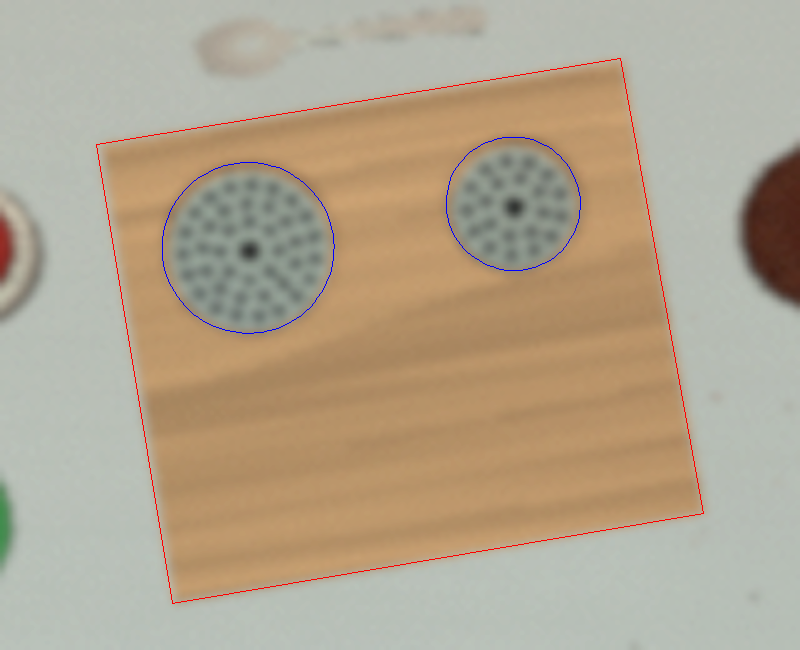

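View pics/fin_scene.png

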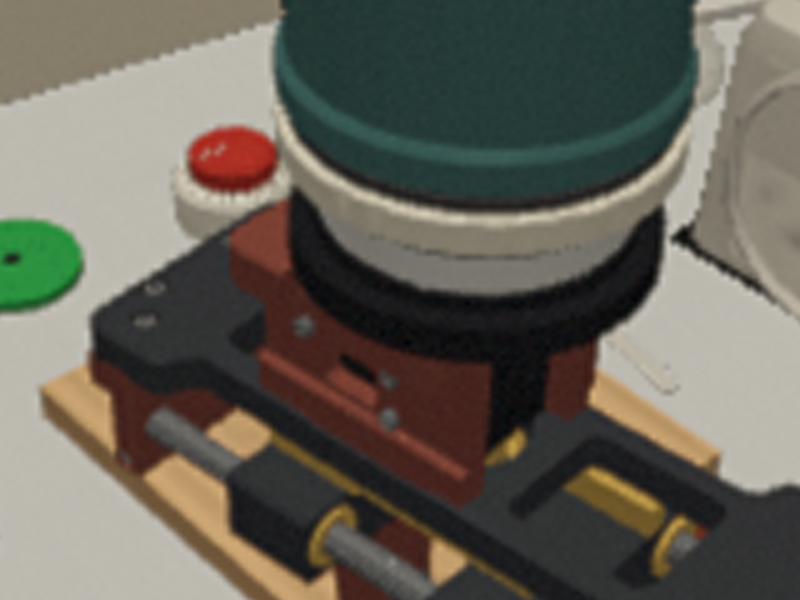

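Both plates sit in their seats from above, holes at (250,250) and (514,207) in the crop. I'll clear the scene camera's view to check they lie flat.

Call:
{"name": "arm_command", "arguments": {"plan": [{"xyz":[-0.03,-0.03,0.02],"yaw":0,"gripper":0.03},{"xyz":[-0.06,-0.06,0.02],"yaw":0,"gripper":0.03},{"xyz":[-0.09,-0.09,0.02],"yaw":0,"gripper":0.03},{"xyz":[-0.12,-0.12,0.02],"yaw":0,"gripper":0.03},{"xyz":[-0.15,-0.15,0.02],"yaw":0,"gripper":0.03},{"xyz":[-0.18,-0.18,0.02],"yaw":0,"gripper":0.03},{"xyz":[-0.21,-0.21,0.02],"yaw":0,"gripper":0.03},{"xyz":[-0.24,-0.24,0.02],"yaw":0,"gripper":0.03},{"xyz":[-0.24,-0.24,0.02],"yaw":0,"gripper":0.03},{"xyz":[-0.24,-0.24,0.02],"yaw":0,"gripper":0.03},{"xyz":[-0.24,-0.24,0.02],"yaw":0,"gripper":0.03},{"xyz":[-0.24,-0.24,0.02],"yaw":0,"gripper":0.03}]}}

```text
clock: 13.55
position: [0.1948, -0.5442, 0.2112]
ee_rot: [[0.956, 0.294, -0.003], [0.294, -0.956, 0.0], [-0.003, -0.001, -1.0]]
ft_force: [-0.4, 0.5, 0.9]
width: 0.0299
```

```bash
python3 -c "
from tip import *
tips('fin2',(('scene',(245,130,160,120)),))"
```

```text
13.55 [ 0.19475312 -0.54418801  0.21120794] 0.02985629281550472 [-0.36596526  0.46750865  0.8766115 ]
```

View pics/fin2_scene.png

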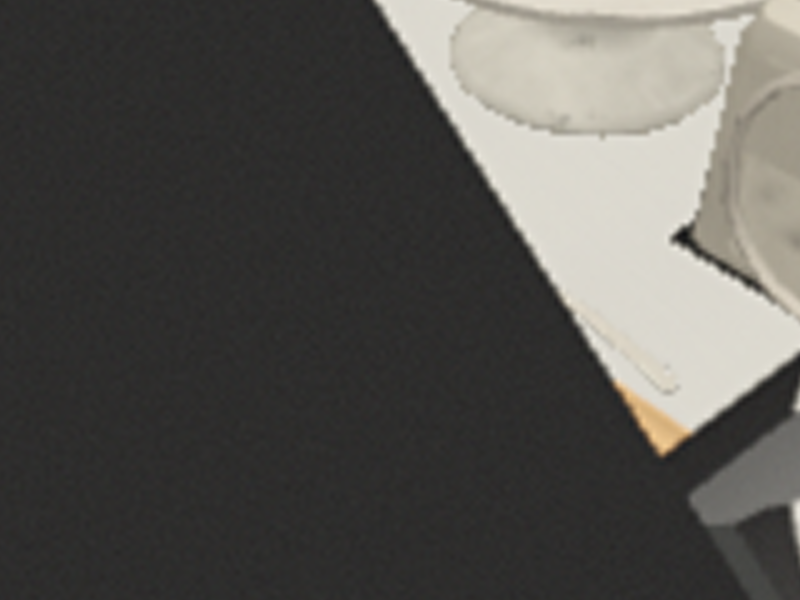

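The arm is right in front of the scene camera. I'll go back to the start pose, where the view was clear.

Call:
{"name": "arm_command", "arguments": {"plan": [{"xyz":[-0.01,-0.015,0.006],"yaw":0,"gripper":0.03},{"xyz":[-0.018,-0.029,0.012],"yaw":0,"gripper":0.03},{"xyz":[-0.018,-0.029,0.012],"yaw":0,"gripper":0.03},{"xyz":[-0.018,-0.029,0.012],"yaw":0,"gripper":0.03},{"xyz":[-0.018,-0.029,0.012],"yaw":0,"gripper":0.03}]}}

```text
clock: 14.02
position: [0.1781, -0.5715, 0.223]
ee_rot: [[0.955, 0.296, -0.003], [0.296, -0.955, 0.001], [-0.002, -0.002, -1.0]]
ft_force: [-0.6, -0.4, 0.4]
width: 0.0298
```

```bash
python3 -c "
from tip import *
tips('fin3',(('scene',(245,130,160,120)),))
cv2.imwrite('pics/fs.png',read_camera('scene'))"
```

```text
14.0167 [ 0.1780516  -0.57153158  0.2229881 ] 0.02984762159283655 [-0.62174125 -0.42098144  0.38643449]
```

View pics/fin3_scene.png

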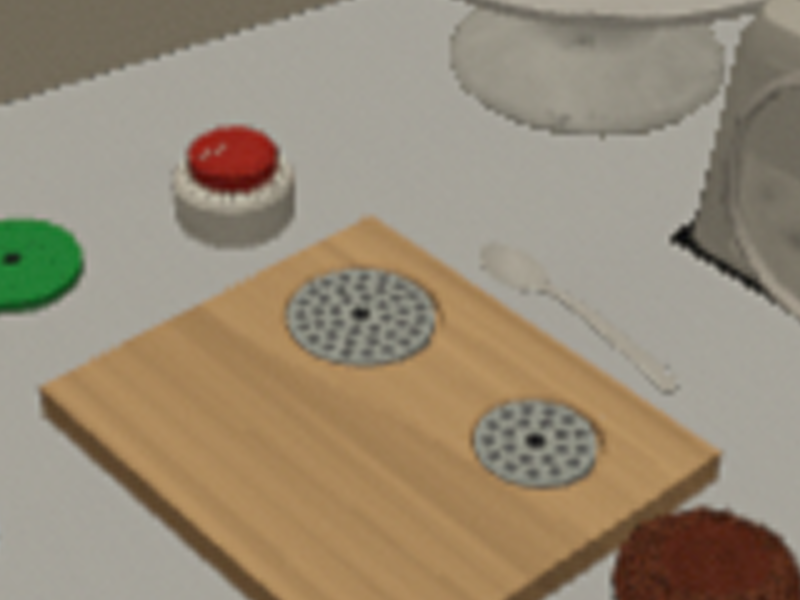

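Both plates lie flush in their own seats, at (361,315) and (536,441) in the crop. The timer, spoon and cupcake look unmoved, so I'm handing in.

```bash
python3 -c "
from bench import *
print(hand_in())"
```

```text
the job is handed in; nothing more can be done
None
```

I pushed both plates across the board with the fingertips open on either side of each plate. The large one dropped into the large seat and the small one into the small seat. I then moved the arm clear and handed in at about 14 s.

**Plates:** Both cameras show them flush, with no side wall visible. From above, their centre holes line up with the seat holes to within about 1 mm, by eye. The detector's outlines put the plates about 2 mm from the seat positions I worked out from the board; that is within its accuracy and the 5 mm limit.

**Bystanders:** The timer and cupcake measured within about 1.5 mm of where they started. The detector missed the teaspoon in the last picture, so I only checked it by eye; it looked unmoved.

**Camera disagreement:** The scene camera sat about 2 mm off the top camera. The position of the pushed large plate matched the arm and top camera, so I aimed by the top camera.

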